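# Fill the jig's empty pocket, drop the base plate on its pin and hold it down

### The job

Put one of the spare brass posts from the white tray into the one empty pocket of the jig, right to the bottom, and let go of it. Then take the green base plate by its black grip bar, feel it over the jig's centre pin until it drops on, and press it down against the sprung collar until it sits level and fully home on the posts. Finish while still gripping the plate and holding it pressed down; leave the other posts in their pockets and do not knock the other things on the bench about.

Things in the scene. Friction and masses are not known exactly. Their poses are not given: they have to be found in the camera images.
- jig: square aluminium jig block, 130 x 130 x 30 mm, fixed to the bench, blue strip on its -x side; origin at the centre of its underside on the bench, x and y axes parallel to its sides, z up
- pocket0 (a point): centre of the mouth (top face of the jig, 30 mm above the bench) of the round pocket in the jig's +x +y corner, 32 mm from the jig's centre along each of its axes; 23 mm across, 10 mm deep. Three pockets hold a post, one is empty (dark floor); which one varies
- pocket1 (a point): centre of the mouth (top face of the jig, 30 mm above the bench) of the round pocket in the jig's -x +y corner, 32 mm from the jig's centre along each of its axes; 23 mm across, 10 mm deep. Three pockets hold a post, one is empty (dark floor); which one varies
- pocket2 (a point): centre of the mouth (top face of the jig, 30 mm above the bench) of the round pocket in the jig's -x -y corner, 32 mm from the jig's centre along each of its axes; 23 mm across, 10 mm deep. Three pockets hold a post, one is empty (dark floor); which one varies
- pocket3 (a point): centre of the mouth (top face of the jig, 30 mm above the bench) of the round pocket in the jig's +x -y corner, 32 mm from the jig's centre along each of its axes; 23 mm across, 10 mm deep. Three pockets hold a post, one is empty (dark floor); which one varies
- pin_tip (a point): tip of the fixed steel locating pin at the jig's centre: 11 mm across, upright, standing 24 mm above the top face (tip 54 mm above the bench), its last 3 mm tapering to 5 mm across
- collar (a joint): blue sprung collar round the pin, 30 mm across, top 14 mm above the jig's top face when free. Value in m: 0 = up, grows as it is pushed down (9 mm at most). It pushes back with 4 N at 0 and about 10 N at 0.006, which is where the base plate lands on the posts
- post0_mid (a point): centre (half-way up) of a plain brass post, 20 mm across, 36 mm high, 90 g, standing in one of the jig's pockets: 10 mm in the pocket, 26 mm above the top face. Its z axis is its length
- post1_mid (a point): centre (half-way up) of a plain brass post, 20 mm across, 36 mm high, 90 g, standing in one of the jig's pockets: 10 mm in the pocket, 26 mm above the top face. Its z axis is its length
- post2_mid (a point): centre (half-way up) of a plain brass post, 20 mm across, 36 mm high, 90 g, standing in one of the jig's pockets: 10 mm in the pocket, 26 mm above the top face. Its z axis is its length
- spare0_mid (a point): centre (half-way up) of a spare brass post like those in the jig (20 mm across, 36 mm high, about 90 g), standing loose in the white tray. Its lower 10 mm goes into the pocket, so grip the upper part (fingertips at least 12 mm above its foot)
- spare1_mid (a point): centre (half-way up) of a spare brass post like those in the jig (20 mm across, 36 mm high, about 90 g), standing loose in the white tray. Its lower 10 mm goes into the pocket, so grip the upper part (fingertips at least 12 mm above its foot)
- tray: white open tray for the spares, 140 mm (x) x 100 mm (y), walls 4 mm thick and 15 mm high, floor 4 mm thick, fixed; origin at the centre of its underside. The two spares stand near its x axis (within 8 mm), 26 to 38 mm either side of the centre
- plate_grip (a point): grip point of the green round base plate: the plate is a disc 116 mm across and 8 mm thick with a black upright grip bar on top, 46 mm long (plate x), 16 mm thick (plate y) and 36 mm high; this point lies on the plate's axis 13 mm below the bar's top and 23 mm above the disc's top face. z points up along the axis. About 0.2 kg. It starts on a grey ring stand (90 mm across, 24 mm high)
- plate_bore (a point): centre of the mouth of the blind bore under the base plate, 49 mm straight below plate_grip: the bore is 14 mm across, 18 mm deep, in a hub 32 mm across that stands 18 mm out of the disc's underside. Fully home on the posts this mouth is 8 mm above the jig's top face (38 mm above the bench); dropped on the pin and resting on the free collar it is 14 mm above the top face
- cast_mid (a point): bystander: white plaster dental cast with teeth, about 65 mm square, 36 mm high; a point about half-way up it, above its origin
- bowl_mid (a point): bystander: green mixing bowl, 110 mm across, 60 mm high; a point about half-way up it, above its origin
- wash_bottle_mid (a point): bystander: clear bottle with blue cap, 60 mm across, 150 mm high; a point about half-way up it, above its origin
- jar_mid (a point): bystander: amber jar with white cap, 64 mm across, 70 mm high; a point about half-way up it, above its origin
- spatula_mid (a point): bystander: spatula lying flat between the robot and the jig; a point about half-way up it, above its origin
- brush_mid (a point): bystander: wide brush lying flat, to the left of the jig seen from the robot; a point about half-way up it, above its origin
- cup_mid (a point): bystander: white cup, 68 mm across, 80 mm high; a point about half-way up it, above its origin
There are look-alikes about, which are no part of the job. Leave any pink, red or turquoise look-alike of the part that bears spare0_mid alone.

How it is judged:
On the way, in this order (a step that is already met when the one before it is completed fails the run):
1. a spare post stands at the bottom of the empty pocket, let go ((((horizontal distance between spare0_mid and pocket0 below 0.004 m or horizontal distance between spare0_mid and pocket1 below 0.004 m or horizontal distance between spare0_mid and pocket2 below 0.004 m or horizontal distance between spare0_mid and pocket3 below 0.004 m) and height (world z) of spare0_mid between 0.034 and 0.042 m and angle between spare0_mid's own z axis and vertical below 0.12 rad and contact force between spare0 and the fingers below 0.1 N) or ((horizontal distance between spare1_mid and pocket0 below 0.004 m or horizontal distance between spare1_mid and pocket1 below 0.004 m or horizontal distance between spare1_mid and pocket2 below 0.004 m or horizontal distance between spare1_mid and pocket3 below 0.004 m) and height (world z) of spare1_mid between 0.034 and 0.042 m and angle between spare1_mid's own z axis and vertical below 0.12 rad and contact force between spare1 and the fingers below 0.1 N))), for 0.2 s.
2. the base plate has dropped on the pin: pin at least 6 mm in the bore (horizontal distance between plate_bore and pin_tip below 0.003 m and angle between plate_grip's own z axis and vertical below 0.1 rad and z of plate_bore in the frame of pin_tip below -0.006 m), for 0.2 s.
At the end, for the whole second after the job is handed in: Spare at the bottom of the empty pocket (within 4 mm, upright, let go); other posts within 6 mm of their start; plate on the pin (axes within 3 mm), level within 0.1 rad, home (collar at least 5 mm down), pressing the jig with over 6 N; fingers hold the plate ((((horizontal distance between spare0_mid and pocket0 below 0.004 m or horizontal distance between spare0_mid and pocket1 below 0.004 m or horizontal distance between spare0_mid and pocket2 below 0.004 m or horizontal distance between spare0_mid and pocket3 below 0.004 m) and height (world z) of spare0_mid between 0.034 and 0.042 m and angle between spare0_mid's own z axis and vertical below 0.12 rad and contact force between spare0 and the fingers below 0.1 N) or ((horizontal distance between spare1_mid and pocket0 below 0.004 m or horizontal distance between spare1_mid and pocket1 below 0.004 m or horizontal distance between spare1_mid and pocket2 below 0.004 m or horizontal distance between spare1_mid and pocket3 below 0.004 m) and height (world z) of spare1_mid between 0.034 and 0.042 m and angle between spare1_mid's own z axis and vertical below 0.12 rad and contact force between spare1 and the fingers below 0.1 N)) and horizontal distance between plate_bore and pin_tip below 0.003 m and angle between plate_grip's own z axis and vertical below 0.1 rad and value of joint collar above 0.005 m and contact force between plate and jig above 6 N and contact force between plate and the fingers above 1 N and distance of each of post0_mid, post1_mid, post2_mid from where it was at the start of the episode below 0.006 m); the arm keeps its last pose, push and grip.
It fails at once if a bystander is knocked more than 30 mm away (distance of any of cast_mid, bowl_mid, wash_bottle_mid, jar_mid, spatula_mid, brush_mid, cup_mid from where it was at the start of the episode above 0.03 m).
It fails at once if a post that was already in the jig is pulled out of its pocket (distance of any of post0_mid, post1_mid, post2_mid from where it was at the start of the episode above 0.012 m).
It also fails if it takes over 62 s, if anything falls off the work surface, if the arm or the gripper's body presses on something with over 40 N, if the wrist force passes 120 N, or if a joint passes its speed limit or range.

### The arm

A 6-joint arm with a two-finger parallel gripper is mounted at the origin on the work surface. World frame = base frame: x ahead of the robot, y to its left, z up, the work surface at z = 0. Lengths are in m, angles in rad, forces in N, time in s.
With the tool pointing down it reaches from about 0.275 to 0.825 m from the base axis. Payload 5.2 kg.
Tool frame: the origin (TCP) lies midway between the tips of the shut fingers; the grasp point (between the pads) lies 19 mm behind it; z points along the fingers, y is the line along which they close (so a half turn about z gives the same grasp; the last joint's range is limited). The gripper opens to 93 mm and grips with 3 to 60 N. Pads are 15 mm wide; open, the fingers measure 128 mm over their backs; the gripper's body (75 mm by 188 mm) begins 65 mm behind the grasp point.
Start: joints at [-0.203, 0.259, 1.535, -0, 1.348, -0.203], TCP at [0.55, 0, 0.219] pointing down, gripper open.
Joint ranges: [-3.14, 3.14], [-0.91, 2.08], [0.19, 2.58], [-1.22, 4.36], [0.22, 2.71], [-3.12, 3.12]. Speed limits (rad/s): [2.57, 2.57, 3.14, 3.14, 3.14, 3.14].

### API

Orientations are given as a unit quaternion [w, x, y, z].
In Python, from workcell import get_state, snapshot, job_done gives the robot as it stands. The module is installed in compiled form; this text tells all that it offers.
- The arm moves only by the tool step_arm, never from a script. Its argument "rows" is a list that holds one entry, the list of rows, each a list of 5 numbers: the gripper's target within -1 to 1 (fully open at 1, half-way at 0, shut at -1), then the shift along the world's x, y, z normalised to -1 to 1, where 1 is 0.25 m, then the turn about the world's z normalised to -1 to 1, where 1 is 90 degrees. A call has 1 to 5 rows; each row is the pose to reach, as a shift and turn from the pose commanded when the call began; what a row does not reach only later rows make up. A row lasts 1/10 s, in which the tool goes at most 50 mm and 8.59 degrees, less where a joint would pass 70% of its speed; a pose out of reach is approached as far as the arm can. A call with a number of a shift or a turn outside -1 to 1 is refused whole. A call with a gripper value outside its range is refused whole. The fingers move at their own pace and stop on an object; "grip_force" is the grip in N (left out, the last holds). Time passes only in rows, so rows that repeat a pose let the fingers close. It gives the time, the measured TCP pose, the force, the opening and the grip force at its end, in the units of the state.
- get_state(): the state, without advancing time (a new reading comes with each control period).
- snapshot(name): name is "scene" or "side" or "wrist"; returns a dict with "frame" (400x640x3 uint8, red, green, blue), "z_map" (400x640 float32, m along the optical axis (not along the pixel's ray), 0 where there is no reading), "K" (3x3 intrinsics, pixels), "pose" (4x4, takes a point from camera to world coordinates). Camera axes: x right, y down, z forward; pixel columns grow to the right and rows downward; lengths in m; the calibration is good to about 2 mm. A picture is of the moment at which its call begins.
- job_done(): hands the job in; it is judged then, once.
The state is a dict: "time": time; "joint_pos": joint angles; "joint_velocities": joint speeds; "tau": joint torques, N m; "tcp_pos": TCP position; "eef_rot": TCP orientation; "contact_force": force on the tool from outside, world axes, zero at the start; "ft_torque": the same for the moment, N m; "opening": opening from 0.0 (shut) to 1.0 (fully open); "grip_force": force on a finger pad.
Only numpy, scipy, OpenCV 4.12 (cv2) and the standard library are available. Lean on these libraries where they do the work, as an engineer would, in place of code of your own. Each camera call takes 0.05 s, during which the arm holds its last target. There are 200 camera calls.

## Working session

There is one attempt and no reset: what is moved stays moved. The work goes in short steps, Python scripts to look and compute and a tool call to move; the robot and the scene stay as the last step left them, time stands still between calls to the robot, and variables do not carry over. Pictures are saved under pics/ and viewed, at most 10 in all, crops included, and the job is handed in when it is done.

Besides the shell and the picture viewer there is one more tool, called after "Emit:" as name(argument=value, ...), one argument or row to a line, values as JSON. step_arm: Moves the arm, as the interface text tells. Its arguments: {"type":"object","properties":{"rows":{"type":"array"},"grip_force":{"type":"number"}},"required":["rows"]}

```bash
mkdir -p pics
cat > h.py <<'E'
import numpy as np, cv2
from workcell import get_state, snapshot, job_done
def snap(n):
    s=snapshot(n); np.savez(f'{n}.npz',**s); return s
def save(im,name): cv2.imwrite(f'pics/{name}.png',cv2.cvtColor(im,cv2.COLOR_RGB2BGR))
def cloud(s):
    z=s['z_map'];K=s['K'];v,u=np.mgrid[:z.shape[0],:z.shape[1]]
    P=np.stack([(u-K[0,2])/K[0,0]*z,(v-K[1,2])/K[1,1]*z,z],-1)
    W=P@s['pose'][:3,:3].T+s['pose'][:3,3]; W[z==0]=np.nan; return W
def load(n): return dict(np.load(f'{n}.npz'))
E
python3 - <<'E'
from h import *
for n in ['scene','side','wrist']:
    s=snap(n); save(s['frame'],n+'0'); print(n,s['pose'].round(3).tolist())
print(get_state())
E
```

```text
scene [[-0.264, 0.745, -0.613, 1.186], [0.965, 0.21, -0.16, 0.158], [0.01, -0.633, -0.774, 0.892], [0.0, 0.0, 0.0, 1.0]]
side [[-0.943, -0.206, 0.263, 0.222], [-0.333, 0.527, -0.782, 0.911], [0.022, -0.825, -0.565, 0.759], [0.0, 0.0, 0.0, 1.0]]
wrist [[1.0, 0.0, -0.001, 0.55], [-0.0, -0.963, -0.27, 0.075], [-0.001, 0.27, -0.963, 0.385], [0.0, 0.0, 0.0, 1.0]]
{'time': 0.15, 'joint_pos': array([-2.02791518e-01,  2.59207849e-01,  1.53580116e+00, -9.08505777e-06,
        1.34796509e+00, -2.02800197e-01]), 'joint_velocities': array([ 0.0010697 , -0.00139568, -0.00358004,  0.00031959, -0.00046744,
        0.0017947 ]), 'tau': array([ 1.84710952e-03, -4.37643743e+01, -2.84233278e+01,  7.19930883e-02,
        3.80130450e-02, -3.72983607e-06]), 'tcp_pos': array([5.49606351e-01, 1.05764767e-04, 2.18003556e-01]), 'eef_rot': array([-5.74339516e-04,  7.07102832e-01,  7.07110393e-01, -3.83733548e-04]), 'contact_force': array([-0.01091397, -0.57293434, -0.46893849]), 'ft_torque': array([-0.01481246, -0.08037901,  0.02438573]), 'grip_force': 0.0, 'opening': 0.997182873375761}
```

View pics/scene0.png

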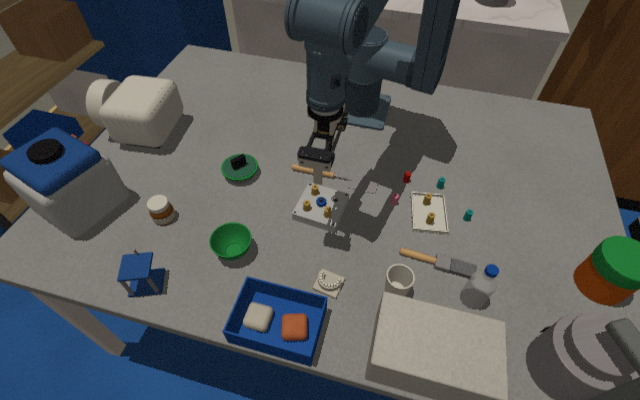

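View pics/side0.png

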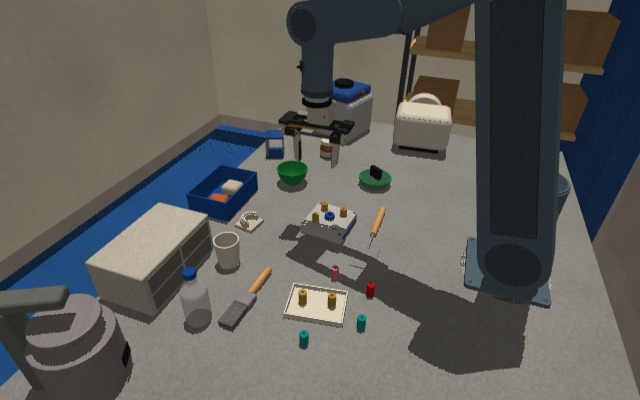

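Scene view: the jig is at (320,205) with three posts, and the blue collar at (321,201). The white tray is at (430,212) and the plate with its black bar at (240,165). The brass spares are at (428,199) and (431,217); the look-alikes are red (407,177), pink (396,199) and turquoise (441,183) and (468,214). The two brass ones inside the tray fit the description. The crop below confirms this.

Run:
```python
from h import *
a=load('scene');b=load('side')
c1=cv2.resize(a['frame'][145:245,210:480],None,fx=2.9,fy=2.9,interpolation=2)
c2=cv2.resize(b['frame'][165:345,270:400],None,fx=2,fy=2,interpolation=2)
save(c1,'crop1')
from scipy import ndimage as N
for n,s in(('scene',a),('side',b)):
    W=cloud(s);h=cv2.cvtColor(s['frame'],cv2.COLOR_RGB2HSV);H,S,V=h[...,0],h[...,1],h[...,2]
    inb=(W[...,0]>.3)&(W[...,0]<.8)&(abs(W[...,1])<.4)
    for nm,m in (('brass',(H>14)&(H<26)&(S>130)&(V>60)&(W[...,2]>.02)&(W[...,2]<.08)),('blue',(H>100)&(H<125)&(S>120)&(W[...,2]>.01)&(W[...,2]<.08)),('green',(H>55)&(H<85)&(S>80)&(W[...,2]>.015)&(W[...,2]<.045)),('black',(V<45)&(W[...,2]>.045)&(W[...,2]<.08)&(W[...,1]<0)),('white',(V>140)&(S<60)&(W[...,2]>.009)&(W[...,2]<.045))):
        L,k=N.label(m&inb)
        for i in range(1,k+1):
            q=L==i
            if q.sum()<20: continue
            P=W[q];zt=np.percentile(P[:,2],95);T=P[P[:,2]>zt-.004];v,u=np.where(q)
            print(n,nm,int(u.mean()),int(v.mean()),q.sum(),'top',T.mean(0).round(4),'mid',((P.min(0)+P.max(0))/2).round(4))
```

```text
scene brass 314 189 50 top [ 0.4757 -0.0437  0.057 ] mid [ 0.474  -0.0437  0.0466]
scene brass 427 198 47 top [0.4058 0.2823 0.0413] mid [0.4031 0.2822 0.0321]
scene brass 306 205 53 top [ 0.5393 -0.0496  0.0566] mid [ 0.5391 -0.0494  0.0462]
scene brass 327 211 53 top [0.5452 0.0134 0.0563] mid [0.5454 0.0144 0.0468]
scene brass 430 217 49 top [0.4728 0.298  0.0398] mid [0.4722 0.2976 0.0314]
scene blue 321 201 55 top [ 0.5131 -0.0139  0.0454] mid [ 0.511  -0.0148  0.0416]
scene green 239 168 620 top [ 0.4423 -0.2988  0.0338] mid [ 0.4343 -0.3022  0.0342]
scene green 229 238 466 top [ 0.6859 -0.2247  0.0418] mid [ 0.7045 -0.2108  0.03  ]
scene black 237 160 127 top [ 0.4363 -0.3019  0.0691] mid [ 0.435  -0.3003  0.0595]
scene white 314 203 754 top [ 0.5134 -0.0325  0.0311] mid [ 0.5072 -0.0325  0.0299]
scene white 413 209 56 top [0.4469 0.2486 0.0154] mid [0.442  0.2535 0.0146]
scene white 445 215 50 top [0.4437 0.3416 0.0159] mid [0.4312 0.3413 0.0169]
scene white 327 281 398 top [0.7457 0.0644 0.0349] mid [0.738  0.0667 0.0238]
side brass 324 206 48 top [ 0.5349 -0.0473  0.054 ] m
[... 595 characters left out ...]
374 178 373 top [ 0.4313 -0.2898  0.0313] mid [ 0.4337 -0.2983  0.0295]
side green 291 180 112 top [ 0.6976 -0.1639  0.0422] mid [ 0.7044 -0.1743  0.03  ]
side black 375 170 87 top [ 0.4316 -0.2978  0.0655] mid [ 0.4333 -0.2979  0.0577]
side white 332 216 505 top [ 0.5014 -0.0256  0.0286] mid [ 0.5081 -0.0311  0.0278]
side white 243 216 38 top [0.7507 0.073  0.0338] mid [0.7465 0.0717 0.0277]
side white 253 223 89 top [0.7206 0.0735 0.0114] mid [0.7237 0.0729 0.0194]
side white 297 307 97 top [0.4719 0.3257 0.0138] mid [0.4564 0.3053 0.0136]
side white 341 307 80 top [0.3741 0.2917 0.0139] mid [0.382  0.2869 0.0132]
side white 245 296 114 top [0.5995 0.3454 0.0187] mid [0.6015 0.3431 0.0184]
```

View pics/crop1.png

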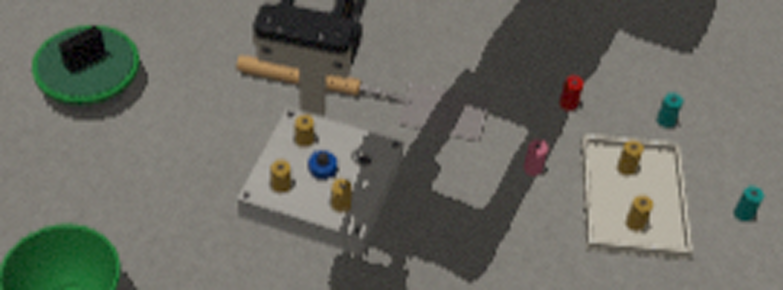

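Emit:
step_arm(
  rows=[
    [[0,-0.2,0.8,0,0],[0,-0.2,0.8,0,0],[0,-0.2,0.8,0,0],[0,-0.2,0.8,0,0],[0,-0.2,0.8,0,0]],
  ],
  grip_force=20,
)

```text
time: 0.65
tcp_pos: [0.4978, 0.2048, 0.2185]
eef_rot: [-0.001, 0.705, 0.709, 0.0]
contact_force: [-0.4, -0.2, 0.1]
opening: 0.617
grip_force: 0.0
```

Emit:
step_arm(
  rows=[
    [[0,-0.114,0.394,-0.4,0],[0,-0.114,0.394,-0.4,0],[0,-0.114,0.394,-0.4,0],[0,-0.114,0.394,-0.4,0],[0,-0.114,0.394,-0.4,0]],
  ],
)

```text
time: 1.15
tcp_pos: [0.4711, 0.2983, 0.1179]
eef_rot: [-0.0, 0.707, 0.708, -0.001]
contact_force: [-0.1, -0.3, 0.8]
opening: 0.497
grip_force: 0.0
```

```bash
cat >> h.py <<'E'
from scipy import ndimage as N
def brass(n,s,zlo=.02,zhi=.09,rng=((.3,.8),(-.4,.45))):
    W=cloud(s);h=cv2.cvtColor(s['frame'],cv2.COLOR_RGB2HSV);H,S,V=h[...,0],h[...,1],h[...,2]
    m=(H>12)&(H<28)&(S>110)&(V>40)&(W[...,2]>zlo)&(W[...,2]<zhi)&(W[...,0]>rng[0][0])&(W[...,0]<rng[0][1])&(W[...,1]>rng[1][0])&(W[...,1]<rng[1][1])
    L,k=N.label(m)
    for i in range(1,k+1):
        q=L==i
        if q.sum()<25: continue
        P=W[q];zt=np.percentile(P[:,2],90);T=P[P[:,2]>zt-.003];v,u=np.where(q)
        print(n,int(u.mean()),int(v.mean()),q.sum(),'top',T.mean(0).round(4),'topmid',((T.min(0)+T.max(0))/2).round(4),'ext',np.ptp(T,axis=0).round(4))
E
python3 - <<'E'
from h import *
s=snap('wrist');save(s['frame'],'wrist1');brass('wrist',s)
st=get_state();print(st['time'],st['tcp_pos'],st['eef_rot'],st['opening'])
E
```

```text
wrist 322 201 477 top [0.4715 0.2993 0.0408] topmid [0.4715 0.2989 0.0407] ext [0.0175 0.0189 0.0041]
wrist 468 211 212 top [0.5973 0.2873 0.0207] topmid [0.5973 0.2869 0.0212] ext [0.0101 0.0337 0.0023]
wrist 239 219 539 top [0.4031 0.2841 0.0408] topmid [0.4032 0.2837 0.0407] ext [0.0185 0.0183 0.0039]
wrist 460 255 98 top [0.5953 0.246  0.0208] topmid [0.5954 0.2469 0.0213] ext [0.0087 0.0177 0.0026]
1.2 [0.47222663 0.29797795 0.11903773] [3.58953274e-04 7.07001020e-01 7.07212434e-01 4.20146728e-05] 0.5007677893209062
```

View pics/wrist1.png

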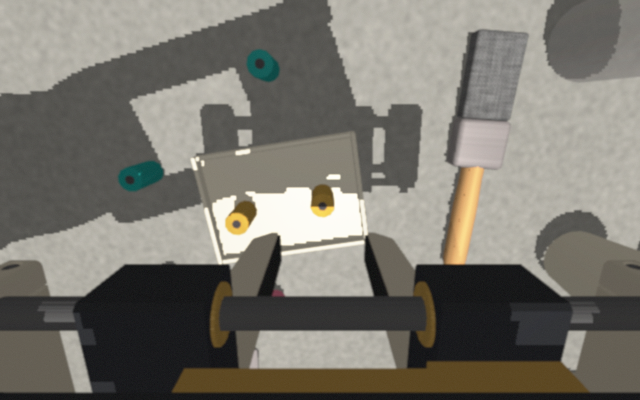

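The wrist view shows the chosen spare at (322,201), between the open fingers, with the other at (239,219). The pose matches, so I descend and grip.

Emit:
step_arm(
  rows=[
    [[0,0,0.002,-0.2,0],[0,0,0.002,-0.32,0],[0,0,0.002,-0.392,0],[0,0,0.002,-0.392,0],[-1,0,0.002,-0.392,0]],
  ],
  grip_force=20,
)

```text
time: 1.7
tcp_pos: [0.4732, 0.2984, 0.0221]
eef_rot: [0.001, 0.708, 0.707, 0.001]
contact_force: [-0.7, 0.9, 0.6]
opening: 0.453
grip_force: 0.0
```

Emit:
step_arm(
  rows=[
    [[-1,0,0,0,0],[-1,0,0,0,0],[-1,0,0,0,0],[-1,0,0,0.04,0],[-1,0,0,0.4,0]],
  ],
)

```text
time: 2.2
tcp_pos: [0.4676, 0.2975, 0.0771]
eef_rot: [-0.002, 0.707, 0.707, -0.005]
contact_force: [0.3, 0.8, -1.5]
opening: 0.208
grip_force: 20.0
```

Emit:
step_arm(
  rows=[
    [[-1,0,0,0.2,0],[-1,0,-0.2,0.26,0],[-1,0,-0.4,0.26,0],[-1,0,-0.6,0.26,0],[-1,0.036,-0.8,0.26,0]],
  ],
)

```text
time: 2.7
tcp_pos: [0.4789, 0.1006, 0.1468]
eef_rot: [0.0, 0.707, 0.708, 0.0]
contact_force: [2.0, -0.7, -0.4]
opening: 0.21
grip_force: 20.0
```

Run:
```python
from h import *
for n in('wrist','scene','side'):
    s=snap(n);brass(n,s,.025,.2,((.4,.6),(-.1,.2)))
    if n=='wrist':save(s['frame'],'wrist2')
st=get_state();print(st['time'],st['tcp_pos'],st['eef_rot'],st['opening'])
```

```text
wrist 322 250 1658 top [0.4798 0.101  0.1658] topmid [0.4798 0.1001 0.1665] ext [0.0195 0.0197 0.006 ]
wrist 315 341 382 top [ 0.4739 -0.0423  0.0568] topmid [ 0.474  -0.0437  0.0564] ext [0.0172 0.0197 0.0038]
scene 314 189 54 top [ 0.474  -0.0434  0.057 ] topmid [ 0.4734 -0.0441  0.0578] ext [0.0164 0.016  0.0057]
scene 306 205 56 top [ 0.5392 -0.0496  0.057 ] topmid [ 0.5395 -0.0498  0.0577] ext [0.0169 0.0164 0.0059]
scene 327 211 57 top [0.5445 0.0137 0.0561] topmid [0.5434 0.0134 0.0568] ext [0.0185 0.0162 0.0055]
side 326 207 92 top [0.4815 0.0984 0.163 ] topmid [0.4823 0.0981 0.1631] ext [0.0173 0.0211 0.0045]
side 343 211 57 top [ 0.4723 -0.0411  0.0542] topmid [ 0.4731 -0.042   0.0544] ext [0.0174 0.0221 0.0044]
side 315 217 67 top [0.5429 0.0163 0.0543] topmid [0.542  0.0144 0.0543] ext [0.016  0.0212 0.0042]
2.85 [0.48072415 0.09913655 0.14662072] [5.94947378e-04 7.09048228e-01 7.05159641e-01 3.69873176e-04] 0.2112706163051231
```

View pics/wrist2.png

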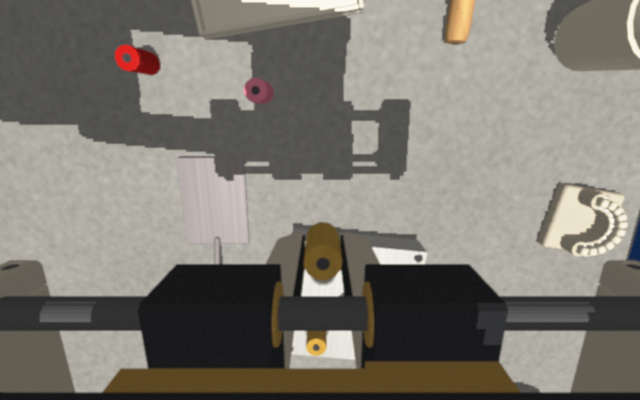

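Gripped: the held post is at (322,250), and the jig is hidden behind the gripper. I'll pass over it so the wrist camera can see the pocket.

Emit:
step_arm(
  rows=[
    [[-1,0,-0.2,0,0],[-1,0,-0.4,0,0],[-1,0.03,-0.6,0.0,0],[-1,0.06,-0.76,0.0,0],[-1,0.06,-0.76,0,0]],
  ],
)

```text
time: 3.35
tcp_pos: [0.4967, -0.0915, 0.1463]
eef_rot: [0.001, 0.708, 0.706, 0.0]
contact_force: [0.0, 1.3, -1.2]
opening: 0.209
grip_force: 20.0
```

Run:
```python
from h import *
s=snap('wrist');brass('w',s,.025,.2,((.4,.6),(-.12,.1)));save(s['frame'],'wrist3')
st=get_state();print(st['time'],st['tcp_pos'],st['eef_rot'])
W=cloud(s);g=cv2.cvtColor(s['frame'],cv2.COLOR_RGB2HSV)
m=(W[...,2]<.026)&(W[...,2]>.012)&(np.hypot(W[...,0]-.4805,W[...,1]-.02)<.016)
P=W[m];print('pocket floor',len(P),P.mean(0),(P.max(0)+P.min(0))/2,np.ptp(P,axis=0))
b=(g[...,0]>100)&(g[...,0]<125)&(g[...,1]>120)&(W[...,2]>.035)&(W[...,2]<.056)&(np.hypot(W[...,0]-.509,W[...,1]+.014)<.03)
P=W[b];print('collar',len(P),P.mean(0),(P.max(0)+P.min(0))/2,np.ptp(P,axis=0))
p=(W[...,2]>.0495)&(np.hypot(W[...,0]-.509,W[...,1]+.014)<.02);print('pin',p.sum(),W[p].mean(0))
```

```text
w 381 67 618 top [0.5434 0.013  0.0568] topmid [0.5435 0.0132 0.0567] ext [0.0186 0.0187 0.004 ]
w 293 142 459 top [ 0.4743 -0.0435  0.0567] topmid [ 0.4743 -0.0436  0.0568] ext [0.0183 0.0188 0.0039]
w 370 149 515 top [ 0.5374 -0.0501  0.0569] topmid [ 0.5375 -0.0501  0.0568] ext [0.0193 0.0192 0.0037]
w 322 250 1628 top [ 0.4974 -0.091   0.1652] topmid [ 0.4975 -0.0918  0.1659] ext [0.0196 0.0191 0.0061]
3.4 [ 0.4957309  -0.08901275  0.14594744] [1.63409356e-04 7.08014433e-01 7.06197904e-01 2.37941873e-04]
pocket floor 634 [0.48010738 0.02045709 0.02121431] [0.48022615 0.02023174 0.02227535] [0.02199207 0.02188971 0.0071296 ]
collar 769 [ 0.50900257 -0.01514878  0.04475986] [ 0.50902849 -0.01517481  0.04376801] [0.02742479 0.02703065 0.01753488]
pin 159 [ 0.50897131 -0.01529295  0.05350533]
```

View pics/wrist3.png

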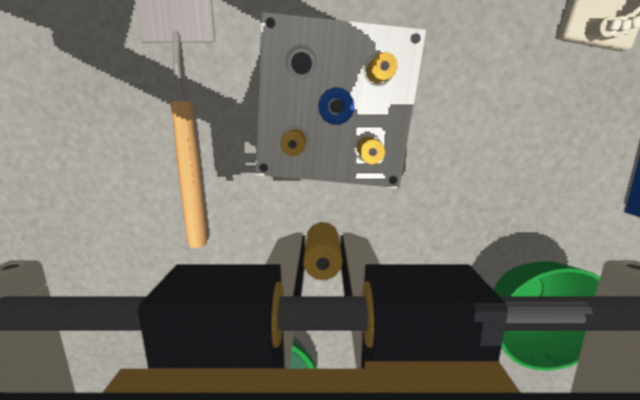

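The jig view shows the empty pocket at (301,63), the posts at (382,67), (371,151) and (293,143), and the pin and collar at (337,106). The geometry is consistent: pocket1 is at (0.4803, 0.0197) and the pin at (0.509, -0.0152). I'll hover and check the held post.

Emit:
step_arm(
  rows=[
    [[-1,-0.03,0.2,0,0],[-1,-0.06,0.4,0,0],[-1,-0.06,0.442,0,0],[-1,-0.06,0.442,-0.16,0],[-1,-0.06,0.442,-0.26,0]],
  ],
)

```text
time: 3.9
tcp_pos: [0.4794, 0.0251, 0.0799]
eef_rot: [0.0, 0.706, 0.709, 0.0]
contact_force: [-0.7, 0.2, -1.1]
opening: 0.206
grip_force: 20.0
```

Emit:
step_arm(
  rows=[
    [[-1,0,0,0,0],[-1,0,0,0,0],[-1,0,0,0,0]],
  ],
)

```text
time: 4.2
tcp_pos: [0.4812, 0.0226, 0.0821]
eef_rot: [0.001, 0.707, 0.707, 0.001]
contact_force: [-0.3, -0.2, -0.9]
opening: 0.211
grip_force: 20.0
```

Run:
```python
from h import *
for i in range(2):
    s=snap('wrist');brass('w',s,.03,.2,((.4,.6),(-.12,.1)))
    st=get_state();print(st['time'],st['tcp_pos'],st['contact_force'])
    W=cloud(s);print('lowest held', np.nanmin(W[200:262,300:345,2]))
for n in('scene','side'):
    brass(n,snap(n),.05,.2,((.4,.6),(-.1,.1)))
```

```text
w 412 235 964 top [0.5431 0.0142 0.0568] topmid [0.5435 0.0143 0.0566] ext [0.019  0.019  0.0042]
w 322 250 1616 top [0.482  0.0232 0.101 ] topmid [0.482  0.0227 0.1014] ext [0.0196 0.019  0.0055]
w 184 264 25 top [0.4456 0.0581 0.1724] topmid [0.4458 0.0581 0.1723] ext [0.0055 0.0009 0.0018]
w 275 315 513 top [0.4709 0.0509 0.1875] topmid [0.4709 0.0504 0.1879] ext [0.0013 0.0127 0.0048]
w 369 315 506 top [0.4924 0.0509 0.1876] topmid [0.4924 0.0502 0.1878] ext [0.0012 0.0122 0.0045]
w 311 291 162 top [ 0.474  -0.0254  0.054 ] topmid [0.4747 0.0084 0.1086] ext [0.0138 0.0894 0.1417]
w 322 378 10645 top [0.4798 0.0445 0.1974] topmid [0.4795 0.0447 0.1978] ext [0.0819 0.004  0.0045]
4.25 [0.48125287 0.02241571 0.08218082] [ 0.89686883  0.24931718 -1.72789081]
lowest held 0.019312457140828715
w 412 235 956 top [0.5431 0.0142 0.0568] topmid [0.5435 0.0139 0.0567] ext [0.0187 0.019  0.0043]
w 322 250 1613 top [0.4821 0.023  0.1011] topmid [0.4821 0.0225 0.1016] ext [0.0196 0.0187 0.0058]
w 184 264 26 top [0.4456 0.0579 0.1725] topmid [0.4459 0.0579 0.1725] ext [0.0056 0.0009 0.002 ]
w 27
[... 317 characters left out ...]
0.4799 0.0443 0.1974] topmid [0.4796 0.0442 0.1978] ext [0.082  0.0037 0.0044]
4.3 [0.4812004  0.02225614 0.08211313] [-0.75530252 -0.24856933 -0.54210976]
lowest held 0.001641815353046
scene 314 187 33 top [ 0.4746 -0.0443  0.0568] topmid [ 0.4739 -0.0441  0.0571] ext [0.0194 0.0158 0.004 ]
scene 306 203 30 top [ 0.54   -0.0496  0.0572] topmid [ 0.5386 -0.0495  0.0582] ext [0.0165 0.0144 0.0057]
scene 327 209 35 top [0.5438 0.0135 0.0571] topmid [0.5443 0.0138 0.0573] ext [0.0204 0.0167 0.0039]
side 333 182 74 top [0.4786 0.0451 0.1974] topmid [0.4772 0.0452 0.1976] ext [0.0781 0.0054 0.0041]
side 334 212 74 top [0.481  0.0239 0.098 ] topmid [0.4818 0.0238 0.0981] ext [0.018  0.0188 0.0039]
```

Emit:
step_arm(
  rows=[
    [[-1,-0.006,-0.006,0,0],[-1,-0.006,-0.006,0,0],[-1,-0.006,-0.006,-0.06,0],[-1,-0.006,-0.006,-0.06,0],[-1,-0.006,-0.006,-0.06,0]],
  ],
)

```text
time: 4.9
tcp_pos: [0.4782, 0.0208, 0.0656]
eef_rot: [-0.0, 0.707, 0.707, -0.0]
contact_force: [-0.6, 0.5, -0.3]
opening: 0.21
grip_force: 20.0
```

Emit:
step_arm(
  rows=[
    [[-1,0,0,0,0],[-1,0,0,0,0],[-1,0,0,0,0],[-1,0,0,0,0],[-1,0,0,0,0]],
  ],
)

```text
time: 5.4
tcp_pos: [0.4786, 0.0209, 0.0658]
eef_rot: [0.0, 0.707, 0.707, 0.0]
contact_force: [0.0, -0.8, -0.4]
opening: 0.209
grip_force: 20.0
```

Run:
```python
from h import *
for i in range(2):
    s=snap('wrist');brass('w',s,.03,.13,((.46,.6),(.005,.04)))
    st=get_state();print(st['time'],st['tcp_pos'],st['contact_force'])
```

```text
w 423 242 1147 top [0.543  0.0146 0.0568] topmid [0.5433 0.0147 0.0565] ext [0.0187 0.0182 0.0041]
w 322 250 1647 top [0.4794 0.0215 0.0847] topmid [0.4794 0.021  0.0853] ext [0.0195 0.0189 0.006 ]
5.45 [0.47853628 0.02086249 0.06572898] [ 0.76499388  1.09489741 -0.61509701]
w 424 242 1148 top [0.5429 0.0146 0.0568] topmid [0.5434 0.0145 0.0566] ext [0.0185 0.018  0.0044]
w 322 250 1649 top [0.4794 0.0215 0.0846] topmid [0.4794 0.0207 0.085 ] ext [0.0196 0.019  0.0056]
5.5 [0.47851009 0.02086679 0.06568242] [ 0.97345094 -0.56996674 -0.61535371]
```

Emit:
step_arm(
  rows=[
    [[-1,0.002,0,-0.04,0],[-1,0.002,0,-0.06,0],[-1,0.002,0,-0.07,0],[-1,0.002,0,-0.08,0],[-1,0.002,0,-0.09,0]],
  ],
)

```text
time: 6.0
tcp_pos: [0.479, 0.0209, 0.0429]
eef_rot: [-0.0, 0.707, 0.707, -0.0]
contact_force: [-0.5, -0.0, -0.8]
opening: 0.212
grip_force: 20.0
```

Emit:
step_arm(
  rows=[
    [[-1,0,0,-0.004,0],[-1,0,0,-0.008,0],[-1,0,0,-0.012,0],[-1,0,0,-0.014,0],[-1,0,0,-0.014,0]],
  ],
)

```text
time: 6.5
tcp_pos: [0.479, 0.0209, 0.0397]
eef_rot: [0.0, 0.707, 0.707, 0.0]
contact_force: [0.1, 0.0, -0.5]
opening: 0.205
grip_force: 20.0
```

Foot is about 7 mm into the pocket with no contact force. I'll go on to the floor.

Emit:
step_arm(
  rows=[
    [[-1,0,0,-0.004,0],[-1,0,0,-0.008,0],[-1,0,0,-0.008,0],[-1,0,0,-0.01,0],[-1,0,0,-0.01,0]],
  ],
)

```text
time: 7.0
tcp_pos: [0.4792, 0.0208, 0.0379]
eef_rot: [0.0, 0.707, 0.707, 0.0]
contact_force: [-2.0, 0.4, 7.8]
opening: 0.209
grip_force: 20.0
```

Emit:
step_arm(
  rows=[
    [[-0.3,0,0,0,0],[-0.3,0,0,0,0],[-0.3,0,0,0,0],[-0.3,0,0,0,0],[-0.3,0,0,0,0]],
  ],
)

```text
time: 7.5
tcp_pos: [0.479, 0.0209, 0.037]
eef_rot: [-0.0, 0.707, 0.707, -0.0]
contact_force: [-0.5, 0.5, -0.7]
opening: 0.353
grip_force: 0.0
```

Run:
```python
from h import *
s=snap('wrist');brass('w',s,.03,.13,((.46,.6),(.005,.04)))
```

```text
w 322 252 1449 top [0.4798 0.0214 0.0568] topmid [0.4801 0.0207 0.0565] ext [0.0182 0.019  0.0041]
w 434 252 850 top [0.5426 0.0218 0.0559] topmid [0.5428 0.0214 0.0561] ext [0.0139 0.0044 0.0055]
```

The post is seated: its top is at 0.0568, the same as the others. Next I'll rise and go over the plate.

Emit:
step_arm(
  rows=[
    [[-0.3,0,0,0.06,0],[-0.3,0,0,0.2,0],[-0.3,0,0,0.4,0],[0.4,0,0,0.56,0],[0.4,0,-0.2,0.56,0]],
  ],
)

```text
time: 8.05
tcp_pos: [0.4826, -0.0261, 0.1831]
eef_rot: [0.004, 0.705, 0.71, 0.004]
contact_force: [0.7, -1.3, 0.2]
opening: 0.477
grip_force: 0.0
```

Emit:
step_arm(
  rows=[
    [[0.4,0,-0.2,0,0],[0.4,0,-0.4,0,0],[0.4,-0.08,-0.6,0,0],[0.4,-0.16,-0.8,0,0],[0.4,-0.17,-0.94,0,0]],
  ],
)

```text
time: 8.55
tcp_pos: [0.4347, -0.2659, 0.1771]
eef_rot: [-0.0, 0.707, 0.707, -0.0]
contact_force: [0.4, 0.7, 0.3]
opening: 0.696
grip_force: 0.0
```

Emit:
step_arm(
  rows=[
    [[0.4,0,-0.12,0,0],[0.4,0,-0.12,0,0],[0.4,0,-0.12,0,0],[0.4,0,-0.12,0,0]],
  ],
)

```text
time: 8.95
tcp_pos: [0.4364, -0.2929, 0.1769]
eef_rot: [-0.001, 0.707, 0.707, 0.0]
contact_force: [-1.0, -0.1, -0.7]
opening: 0.701
grip_force: 0.0
```

```bash
cat >> h.py <<'E'
def plate(s):
    W=cloud(s);h=cv2.cvtColor(s['frame'],cv2.COLOR_RGB2HSV)
    c=np.array([.434,-.3]);r=np.hypot(W[...,0]-c[0],W[...,1]-c[1])
    P=W[(r<.035)&(W[...,2]>.062)&(W[...,2]<.076)]
    (cx,cy),(w,hh),a=cv2.minAreaRect((P[:,:2]*1000).astype(np.float32))
    print('bar',len(P),cx,cy,w,hh,a,'z',np.median(P[:,2]))
    G=W[(r<.08)&(W[...,2]>.026)&(W[...,2]<.037)&(h[...,0]>50)&(h[...,0]<90)&(h[...,1]>80)]
    q=(G[:,:2]*1000).astype(np.float32);e=cv2.minEnclosingCircle(q);print('disc',len(q),e,'z',np.median(G[:,2]))
E
python3 - <<'E'
from h import *
s=snap('wrist');save(s['frame'],'wrist4');plate(s)
st=get_state();print(st['time'],st['tcp_pos'],st['eef_rot'])
s=snap('wrist');plate(s);brass('jig',s,.045,.09,((.45,.57),(-.07,.05)))
E
```

```text
bar 923 434.583984375 -302.66064453125 16.256433486938477 45.96367263793945 54.23110580444336 z 0.06868889018506108
disc 8712 ((434.7185974121094, -302.5886535644531), 57.72501754760742) z 0.03333802061638322
9.0 [ 0.43654254 -0.29273684  0.17700334] [-4.21939658e-04  7.06659210e-01  7.07553929e-01  1.44535239e-04]
bar 925 434.52490234375 -302.5646667480469 16.348554611206055 45.83364486694336 54.31340789794922 z 0.06867435093976687
disc 8687 ((434.55377197265625, -302.7541198730469), 57.77637481689453) z 0.03335055105269685
```

View pics/wrist4.png

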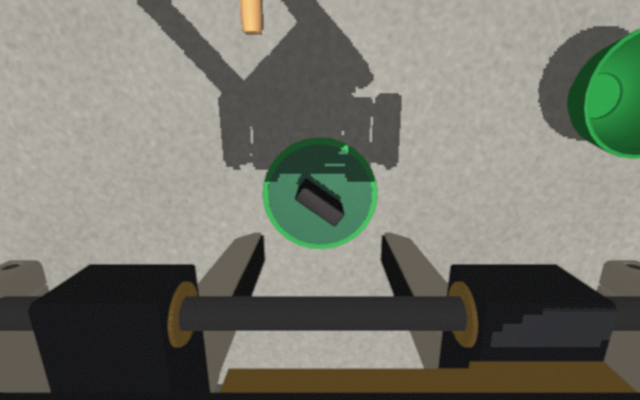

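The plate is at (320,193) with its bar running from (300,185) to (340,220). That puts the bar centre at (0.4346, -0.3026) and the thin direction at +54.3°. I turn and align above it.

Emit:
step_arm(
  rows=[
    [[0.4,-0.008,-0.036,0,0.603],[0.4,-0.008,-0.036,0,0.603],[0.4,-0.008,-0.036,0,0.603],[0.4,-0.008,-0.036,0,0.603],[0.4,-0.008,-0.036,0,0.603]],
  ],
)

```text
time: 9.55
tcp_pos: [0.4348, -0.3019, 0.1773]
eef_rot: [0.0, 0.395, 0.919, 0.0]
contact_force: [-0.2, -0.1, -0.8]
opening: 0.698
grip_force: 0.0
```

Emit:
step_arm(
  rows=[
    [[0.4,0,0,-0.1,0.126],[0.4,0,0,-0.2,0.126],[0.4,0,0,-0.2,0.126],[0.4,0,0,-0.2,0.126],[0.4,0,0,-0.2,0.126]],
  ],
)

```text
time: 10.05
tcp_pos: [0.4353, -0.3033, 0.1285]
eef_rot: [0.001, 0.307, 0.952, -0.001]
contact_force: [-0.7, -0.9, -0.2]
opening: 0.701
grip_force: 0.0
```

Run:
```python
from h import *
from scipy.spatial.transform import Rotation as R
s=snap('wrist');plate(s)
st=get_state();q=st['eef_rot'];y=R.from_quat(q[[1,2,3,0]]).as_matrix()[:,1]
print(st['time'],st['tcp_pos'],np.degrees(np.arctan2(y[1],y[0])),st['joint_pos'])
```

```text
bar 1254 434.29876708984375 -302.3423156738281 15.425387382507324 45.764442443847656 53.86919021606445 z 0.06877499477867215
disc 12461 ((434.2929992675781, -302.76153564453125), 57.666542053222656) z 0.033386923666951396
10.1 [ 0.43534778 -0.30353838  0.12860916] 54.29701060479182 [-8.19167350e-01  3.01764286e-01  1.71073917e+00 -2.93859634e-05
  1.12660519e+00 -1.76681698e+00]
```

Emit:
step_arm(
  rows=[
    [[0.4,-0.004,0.004,-0.15,0],[0.4,-0.004,0.004,-0.27,0],[0.4,-0.004,0.004,-0.34,0],[0.4,-0.004,0.004,-0.364,0],[-1,-0.004,0.004,-0.364,0]],
  ],
  grip_force=40,
)

```text
time: 10.6
tcp_pos: [0.4337, -0.3023, 0.0363]
eef_rot: [-0.0, 0.307, 0.952, 0.0]
contact_force: [0.1, -0.6, 0.0]
opening: 0.652
grip_force: 0.0
```

Emit:
step_arm(
  rows=[
    [[-1,0,0,0,0],[-1,0,0,0,0],[-1,0,0,0,0],[-1,0,0,0,0],[-1,0,0,0,0]],
  ],
)

```text
time: 11.1
tcp_pos: [0.4336, -0.3022, 0.0365]
eef_rot: [0.0, 0.306, 0.952, -0.0]
contact_force: [-1.0, -0.2, 0.8]
opening: 0.234
grip_force: 0.0
```

Emit:
step_arm(
  rows=[
    [[-1,0,0,0.04,0],[-1,0,0,0.15,0],[-1,0,0,0.3,0],[-1,0,0,0.4,0],[-1,0,0,0.4,0]],
  ],
)

```text
time: 11.6
tcp_pos: [0.4353, -0.304, 0.1402]
eef_rot: [0.003, 0.306, 0.952, -0.002]
contact_force: [0.2, -0.1, -2.2]
opening: 0.168
grip_force: 40.0
```

```bash
cat >> h.py <<'E'
def held(s,tcp):
    # disc in the hand: green points within 80 mm of the tool axis
    W=cloud(s);h=cv2.cvtColor(s['frame'],cv2.COLOR_RGB2HSV)
    m=(np.hypot(W[...,0]-tcp[0],W[...,1]-tcp[1])<.075)&(abs(W[...,2]-tcp[2])<.02)&(h[...,0]>50)&(h[...,0]<95)&(h[...,1]>60)
    G=W[m]; A=np.c_[G[:,:2]-tcp[:2],np.ones(len(G))];k=np.linalg.lstsq(A,G[:,2],rcond=None)[0]
    e=cv2.minEnclosingCircle((G[:,:2]*1000).astype(np.float32))
    print('held disc',len(G),e,'tilt',k[:2].round(3),'z at axis',k[2].round(4)); return e
E
python3 - <<'E'
from h import *
st=get_state();print(st['time'],st['tcp_pos'],st['opening'])
s=snap('wrist');save(s['frame'],'wrist5');held(s,st['tcp_pos'])
for n in('scene','side'):held(snap(n),st['tcp_pos'])
E
```

```text
11.6 [ 0.43531889 -0.30397757  0.14024997] 0.16797452708995195
held disc 15711 ((436.4942932128906, -304.3861083984375), 57.20195770263672) tilt [ 0.014 -0.011] z at axis 0.1316
held disc 638 ((437.8192443847656, -303.9439697265625), 58.415794372558594) tilt [-0.003 -0.015] z at axis 0.1292
held disc 358 ((434.1714782714844, -299.8800048828125), 60.144866943359375) tilt [ 0.002 -0.005] z at axis 0.1248
```

View pics/wrist5.png

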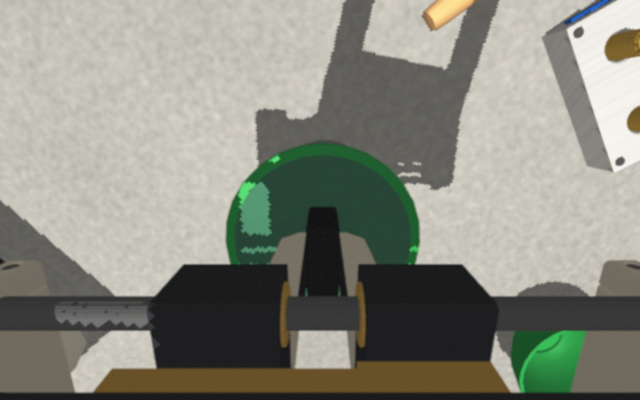

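The bar is gripped and the disc is level (tilt about 1°). I'll carry it over the jig.

Emit:
step_arm(
  rows=[
    [[-1,0.05,0.16,0,0],[-1,0.1,0.32,0,0],[-1,0.15,0.48,0,0],[-1,0.2,0.64,0,0],[-1,0.2,0.8,0,0]],
  ],
)

```text
time: 12.25
tcp_pos: [0.4835, -0.1002, 0.1342]
eef_rot: [-0.001, 0.306, 0.952, 0.0]
contact_force: [0.6, 0.7, -2.5]
opening: 0.167
grip_force: 40.0
```

Emit:
step_arm(
  rows=[
    [[-1,0.05,0.16,0,0],[-1,0.09,0.3,0,0],[-1,0.09,0.356,0,0],[-1,0.09,0.356,-0.1,0],[-1,0.09,0.356,-0.12,0]],
  ],
)

```text
time: 12.75
tcp_pos: [0.5032, -0.0124, 0.1029]
eef_rot: [-0.003, 0.306, 0.952, -0.0]
contact_force: [0.0, 0.5, -2.6]
opening: 0.17
grip_force: 40.0
```

Emit:
step_arm(
  rows=[
    [[-1,0,0,0,0],[-1,0,0,0,0],[-1,0,0,0,0],[-1,0,0,0,0],[-1,0,0,0,0]],
  ],
)

```text
time: 13.25
tcp_pos: [0.5063, -0.0135, 0.1067]
eef_rot: [0.001, 0.307, 0.952, 0.0]
contact_force: [-0.2, -0.5, -1.4]
opening: 0.168
grip_force: 40.0
```

Run:
```python
from h import *
st=get_state();print(st['time'],st['tcp_pos'],st['opening'],st['contact_force'])
s=snap('wrist');held(s,st['tcp_pos'])
for n in('scene','side'):
  s=snap(n);held(s,st['tcp_pos'])
print(get_state()['tcp_pos'])
```

```text
13.25 [ 0.50633563 -0.01349011  0.10670785] 0.16834144027255846 [-0.24976029 -0.49443824 -1.43906188]
held disc 15695 ((507.7739562988281, -13.952155113220215), 57.51532745361328) tilt [ 0.008 -0.005] z at axis 0.098
held disc 700 ((509.2342224121094, -15.129316329956055), 58.19561767578125) tilt [-0.004 -0.006] z at axis 0.0976
held disc 582 ((506.38299560546875, -11.917724609375), 59.595497131347656) tilt [ 0.004 -0.019] z at axis 0.0951
[ 0.50610821 -0.01323877  0.1063915 ]
```

Emit:
step_arm(
  rows=[
    [[-1,0.005,-0.005,0,0],[-1,0.005,-0.005,-0.03,0],[-1,0.005,-0.005,-0.05,0],[-1,0.005,-0.005,-0.05,0],[-1,0.005,-0.005,-0.05,0]],
  ],
)

```text
time: 13.9
tcp_pos: [0.5069, -0.0143, 0.0932]
eef_rot: [-0.001, 0.306, 0.952, -0.0]
contact_force: [0.8, -0.2, -1.8]
opening: 0.171
grip_force: 40.0
```

Emit:
step_arm(
  rows=[
    [[-1,0,0,-0.008,0],[-1,0,0,-0.016,0],[-1,0,0,-0.024,0],[-1,0,0,-0.032,0],[-1,0,0,-0.032,0]],
  ],
)

```text
time: 14.4
tcp_pos: [0.507, -0.0143, 0.0853]
eef_rot: [-0.0, 0.306, 0.952, -0.0]
contact_force: [0.1, 0.2, -2.7]
opening: 0.167
grip_force: 40.0
```

Emit:
step_arm(
  rows=[
    [[-1,0,0,-0.006,0],[-1,0,0,-0.012,0],[-1,0,0,-0.016,0],[-1,0,0,-0.02,0],[-1,0,0,-0.02,0]],
  ],
)

```text
time: 14.9
tcp_pos: [0.5072, -0.0143, 0.0805]
eef_rot: [-0.0, 0.306, 0.952, 0.0]
contact_force: [-0.3, 0.2, -2.1]
opening: 0.168
grip_force: 40.0
```

Emit:
step_arm(
  rows=[
    [[-1,0,0,-0.004,0],[-1,0,0,-0.008,0],[-1,0,0,-0.008,0],[-1,0,0,-0.008,0],[-1,0,0,-0.008,0]],
  ],
)

```text
time: 15.4
tcp_pos: [0.5074, -0.0144, 0.0789]
eef_rot: [0.0, 0.306, 0.952, -0.0]
contact_force: [-0.2, 0.5, 2.7]
opening: 0.174
grip_force: 40.0
```

It dropped onto the pin and is touching the collar. Now the press.

Emit:
step_arm(
  rows=[
    [[-1,0,0,-0.004,0],[-1,0,0,-0.01,0],[-1,0,0,-0.016,0],[-1,0,0,-0.02,0],[-1,0,0,-0.02,0]],
  ],
  grip_force=60,
)

```text
time: 15.9
tcp_pos: [0.5075, -0.0144, 0.0742]
eef_rot: [0.0, 0.306, 0.952, -0.0]
contact_force: [-3.0, 0.3, 7.7]
opening: 0.172
grip_force: 60.0
```

Emit:
step_arm(
  rows=[
    [[-1,0,0,-0.004,0],[-1,0,0,-0.008,0],[-1,0,0,-0.012,0],[-1,0,0,-0.012,0],[-1,0,0,-0.012,0]],
  ],
)

```text
time: 16.4
tcp_pos: [0.5077, -0.0145, 0.0741]
eef_rot: [0.001, 0.306, 0.952, -0.0]
contact_force: [-10.5, 1.8, 33.9]
opening: 0.168
grip_force: 60.0
```

Run:
```python
from h import *
st=get_state();t=st['tcp_pos'];print(st['time'],t,st['contact_force'],st['ft_torque'],st['opening'])
s=snap('wrist');held(s,t)
W=cloud(s);h=cv2.cvtColor(s['frame'],cv2.COLOR_RGB2HSV)
for n in('scene','side'):
  s2=snap(n);held(s2,t)
  save(cv2.resize(s2['frame'][150:260,250:410],None,fx=5,fy=5,interpolation=2),n+'_end')
```

```text
16.4 [ 0.50772671 -0.01452156  0.07411025] [-10.5436399    1.78336322  33.91768066] [3.60830637e-01 2.12939250e+00 1.63414699e-03] 0.1681010369435482
held disc 15788 ((508.0682067871094, -14.588396072387695), 57.28145217895508) tilt [ 0.005 -0.003] z at axis 0.0655
held disc 653 ((511.90667724609375, -16.79498291015625), 58.516326904296875) tilt [-0.008 -0.004] z at axis 0.0651
held disc 567 ((509.25634765625, -14.287477493286133), 60.30207824707031) tilt [-0.001 -0.014] z at axis 0.0628
```

View pics/side_end.png

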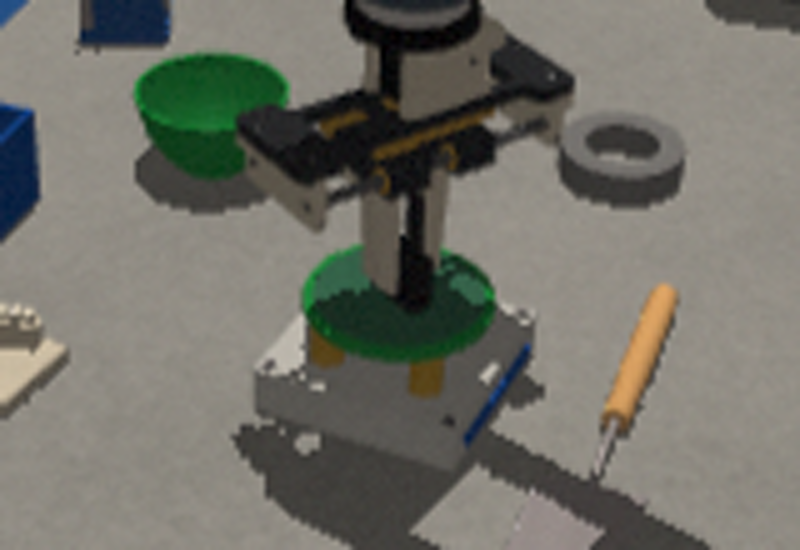

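The side view shows the disc (400,300) level on the posts (325,345) and (425,375), with the bar gripped. The disc top is at about 0.064 once the camera bias is taken off, so it is home. One steady check, then I hand in.

Emit:
step_arm(
  rows=[
    [[-1,0,0,0,0],[-1,0,0,0,0],[-1,0,0,0,0],[-1,0,0,0,0],[-1,0,0,0,0]],
  ],
)

```text
time: 17.05
tcp_pos: [0.5077, -0.0145, 0.0741]
eef_rot: [0.001, 0.306, 0.952, -0.0]
contact_force: [-10.5, 1.6, 32.7]
opening: 0.164
grip_force: 60.0
```

```bash
python3 -c "
from h import *
s=get_state();print(s['tcp_pos'],s['contact_force'],s['grip_force']);print(job_done())"
```

```text
[ 0.50769412 -0.01451365  0.07411937] [-10.45147266   1.63844744  32.732244  ] 60.013532638549805
the job is handed in; nothing more can be done
None
```

I handed the job in at about 17 s: a brass spare is at the bottom of the empty pocket and let go, and the plate is on the pin, level and home on the posts, still gripped and pressed down with about 33 N; the hand-in returned no verdict.

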